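# Switch the pastry case back to chilling

## Task

The pastry case has been cleaned and must be set back to chilling on its white control box. Turn the red isolator handle clockwise (seen from above) until you feel it come up firm against its catch, which sits at a different, unseen angle on every box: short of the catch, or forced on over it, the black selector stays locked. Then turn the freed black selector counter-clockwise all the way to its stop at the blue dot and let go, leaving both there; work gently and leave everything else standing where it is.

Things in the scene. Friction and masses are not known exactly. Their poses are not given: they have to be found in the camera images.
- panel: White control box fixed on the counter, 200 mm (its x) by 360 mm (its y) by 90 mm high; origin at the centre of its underside, z up. Its -x long side more or less faces the robot. On top, the red isolator is on the +y half (yellow plate), the black selector on the -y half (grey plate); each is a flat crank with an upright round grip post at its end.
- isolator_axis (a point): Point on the box's top (90 mm above the counter) on the vertical turning axis of the red isolator, 85 mm to +y of the box's centre. A hub of 44 mm diameter, 24 mm high, stands here; the crank's arm, 18 mm wide, runs out from it, its top 20 mm above the box's top.
- isolator_grip (a point): Centre line of the red isolator's upright grip post: 16 mm diameter, 65 mm from the axis, its top 62 mm above the box's top (152 mm above the counter). This point lies 15 mm below the post's top and moves with the handle; z up.
- isolator (a joint): Red isolator angle, rad, growing clockwise from above: 0 = arm along the box's -x (red dot), 1.57 = along +y. Starts at 0 to 0.25. Turning takes 2 to 4 N at the post, 5 to 7 N in the last 0.12 rad before an unseen catch at 0.8 to 1.65 (green marks); there it rises past 9 N. Pushed on about 0.06 rad more, over some 14 N, it jumps over: turn back, retry. Stays where left.
- selector_axis (a point): Point on the box's top (90 mm above the counter) on the vertical turning axis of the black selector, 85 mm to -y of the box's centre. A hub of 44 mm diameter, 24 mm high, stands here; the crank's arm, 18 mm wide, runs out from it, its top 20 mm above the box's top.
- selector_grip (a point): Centre line of the black selector's upright grip post: 16 mm diameter, 65 mm from the axis, its top 62 mm above the box's top (152 mm above the counter). This point lies 15 mm below the post's top and moves with the handle; z up.
- selector (a joint): Black selector angle, rad, growing counter-clockwise from above. Starts at 0, arm along the box's -x (orange dot). Free only while the isolator is against its catch (from 0.04 rad before it to 0.06 past it); else locked, giving under 0.1 rad. Free, it takes 2 to 4 N at the post, up to a firm stop at 1.25 (blue dot, towards the box's -y). Stays where left. Neither handle may take over 80 N.
- tag_holder: Bystander: steel price-tag holder with a white card, 75 x 32 mm, 40 mm high, loose on the box's top near the middle of its far (+x) edge, between the handles; origin under its centre.
- green_cake: Bystander: glossy green domed cake on a round gold board, 72 mm wide, 62 mm high, standing loose in front of the box (robot side); origin under its centre, z up.
- white_cake: Bystander: white six-sided cake on a gold board, 76 mm wide, 43 mm high; origin under its centre, z up.
- pink_tart: Bystander: small brown tart with a pink dome, 68 mm wide, 56 mm high; origin under its centre, z up.
- glass: Bystander: empty dessert glass, 68 mm wide, 70 mm high; origin under its centre, z up.
- mug: Bystander: white mug, 80 mm wide, 85 mm high; origin under its centre, z up.
- server: Bystander: cake server lying on the counter, handle first; origin under its middle.

How it is judged:
By the outcome, as a careful person would: the job done as asked, in the order asked, and still so for the second after the job is handed in, with the robot touching nothing.
It also fails if it takes over 72 s, if anything falls off the work surface, if the arm or the gripper's body presses on something with over 40 N, if the wrist force passes 120 N, or if a joint passes its speed limit or range.

## Robot

A 6-joint arm with a two-finger parallel gripper is mounted at the origin on the work surface. World frame = base frame: x ahead of the robot, y to its left, z up, the work surface at z = 0. Lengths are in m, angles in rad, forces in N, time in s.
With the tool pointing down it reaches from about 0.275 to 0.825 m from the base axis. Payload 5.2 kg.
Tool frame: the origin (TCP) lies on the centre line of the jaws, within the pads' length; the fingertips stand 25 mm ahead of it and the grasp point (between the pads) lies 6 mm ahead of it; z points along the fingers, y is the line along which they close (so a half turn about z gives the same grasp; the last joint's range is limited). The gripper opens to 93 mm and grips with 3 to 60 N. Pads are 15 mm wide; open, the fingers measure 128 mm over their backs; the gripper's body (75 mm by 188 mm) begins 65 mm behind the grasp point.
Start: joints at [-1.407, 0.259, 1.535, -0, 1.348, -0.203], TCP at [0.197, -0.513, 0.244] pointing down, gripper open.
Joint ranges: [-3.14, 3.14], [-0.91, 2.08], [0.19, 2.58], [-1.22, 4.36], [0.22, 2.71], [-3.12, 3.12]. Speed limits (rad/s): [2.57, 2.57, 3.14, 3.14, 3.14, 3.14].

## Interface

Orientations are given as a unit quaternion [w, x, y, z].
In Python, from workcell import manip gives the robot as it stands.
- The arm moves only by the shell command python3 -m inch 'ROWS' [FORCE]. ROWS is a JSON object of lists of equal length, an entry for each row: "translation": the shift along the tool's x, y, z in m, a list of three; "angular": the turn, a rotation vector about the tool's x, y, z in rad, a list of three; "grip": the opening, from 0 (shut) to 1 (fully open). In form: {"translation": [[x, y, z], ...], "angular": [[ax, ay, az], ...], "grip": [grip, ...]}. A call has 1 to 12 rows; each row shifts and turns the commanded pose from where the row before left it, along the tool's axes as they then stand; what a row does not reach is not made up. A row lasts 1/10 s, in which the tool goes at most 50 mm and 8.59 degrees, less where a joint would pass 70% of its speed; a pose out of reach is approached as far as the arm can. A call with a gripper value outside its range is refused whole. The fingers move at their own pace and stop on an object; FORCE is the grip in N (left out, the last holds). Time passes only in rows, so rows that do not move let the fingers close. It gives the time, the measured TCP pose, the force, the opening and the grip force at its end, in the units of the state.
- manip.state(): the state, without advancing time (a new reading comes with each control period).
- manip.grab_frame(name): name is "scene" or "side" or "wrist"; returns a dict with "img" (420x560x3 uint8, blue, green, red), "fx", "fy", "cx", "cy" (pixels), "R" (3x3) and "t" (3): a world point X has camera coordinates R X + t. Camera axes: x right, y down, z forward; pixel columns grow to the right and rows downward; lengths in m; the calibration is good to about 2 mm. A picture is of the moment at which its call begins. There is no depth.
- manip.job_done(): hands the job in; it is judged then, once.
The state is a dict: "time": time; "q": joint angles; "joint_velocities": joint speeds; "tau": joint torques, N m; "eef_pos": TCP position; "orientation": TCP orientation; "contact_force": force on the tool from outside, world axes, zero at the start; "wrist_torque": the same for the moment, N m; "grip_width": finger opening in m; "gripper_force": force on a finger pad.
Only numpy, scipy, OpenCV 4.12 (cv2) and the standard library are available. Lean on these libraries where they do the work, as an engineer would, in place of code of your own. Each camera call takes 0.05 s, during which the arm holds its last target. There are 200 camera calls.

## Working session

There is one attempt and no reset: what is moved stays moved. The work goes in short steps, Python scripts to look and compute and a shell command to move; the robot and the scene stay as the last step left them, time stands still between calls to the robot, and variables do not carry over. Pictures are saved under pics/ and viewed, at most 10 in all, crops included, and the job is handed in when it is done.

```bash
ls; mkdir -p pics
python3 - <<'E'
from workcell import manip
import cv2
for n in ["scene","side"]:
    f=manip.grab_frame(n); cv2.imwrite(f"pics/{n}0.png",f["img"]); print(n,f["fx"],f["cx"],f["cy"],f["R"],f["t"])
print(manip.state())
E
```

```text
pics
scene 493.9678969480202 278.4472528517408 209.83006092135662 [[ 0.49544459  0.86862951  0.00417456]
 [ 0.54110778 -0.30486775 -0.78374615]
 [-0.67951234  0.39056168 -0.62106727]] [-0.26785484 -0.1993545   1.79751057]
side 455.2725596823105 279.2185395185461 208.00936932768863 [[-0.96399045 -0.2658974   0.00458148]
 [-0.19240927  0.68546547 -0.70222202]
 [ 0.18357857 -0.67781684 -0.71194329]] [0.53035737 0.16907745 1.48628069]
{'time': 0.1, 'q': array([-1.40678928e+00,  2.59216022e-01,  1.53597404e+00, -2.06343926e-05,
        1.34801000e+00, -2.02803155e-01]), 'joint_velocities': array([ 0.00156608, -0.00107078, -0.00305391, -0.00123144, -0.0009764 ,
       -0.00020569]), 'tau': array([ 1.94735992e-03, -4.38213444e+01, -2.84644657e+01,  7.20794499e-02,
        3.62551154e-02, -6.72731153e-05]), 'eef_pos': array([ 0.197189  , -0.51294396,  0.24292977]), 'orientation': array([-8.03746174e-04,  9.83227641e-01,  1.82380808e-01,  5.53079612e-06]), 'contact_force': array([-0.26102742, -0.02942453,  0.4201555 ]), 'wrist_torque': array([ 0.04700804, -0.03060541,  0.00137171]), 'gripper_force': 0.0, 'grip_width': 0.09290268837711724}
```

View pics/scene0.png

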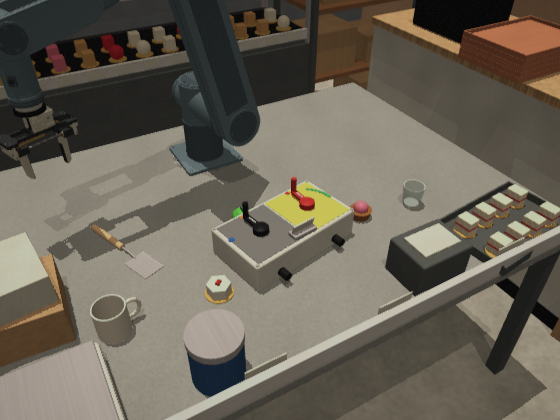

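View pics/side0.png

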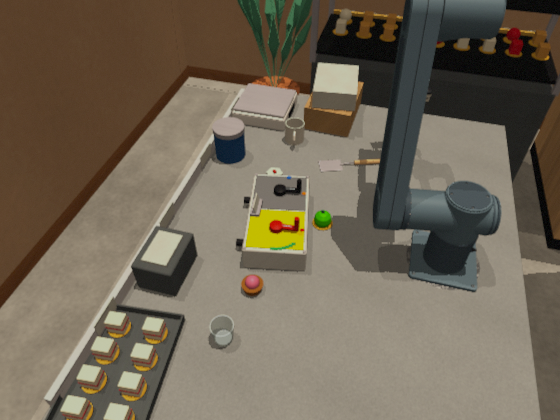

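The scene view shows the box around (285,230), with the red post at (294,183) and the black post at (246,210). In the side view the red hub is near (277,227) and the black hub near (280,190). I'll zoom in for the pixel positions.

Run:
```python
import cv2
a=cv2.imread("pics/scene0.png")[165:290,205:365]; b=cv2.imread("pics/side0.png")[165:275,230:340]
cv2.imwrite("pics/c1.png",cv2.resize(a,None,fx=4.8,fy=4.8,interpolation=cv2.INTER_CUBIC))
cv2.imwrite("pics/c2.png",cv2.resize(b,None,fx=5,fy=5,interpolation=cv2.INTER_CUBIC))
```

```text
(no output)
```

View pics/c1.png

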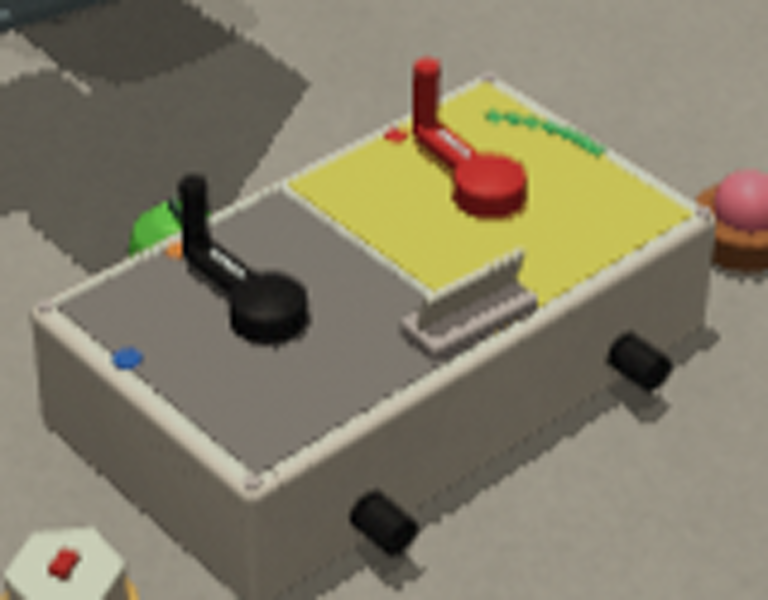

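View pics/c2.png

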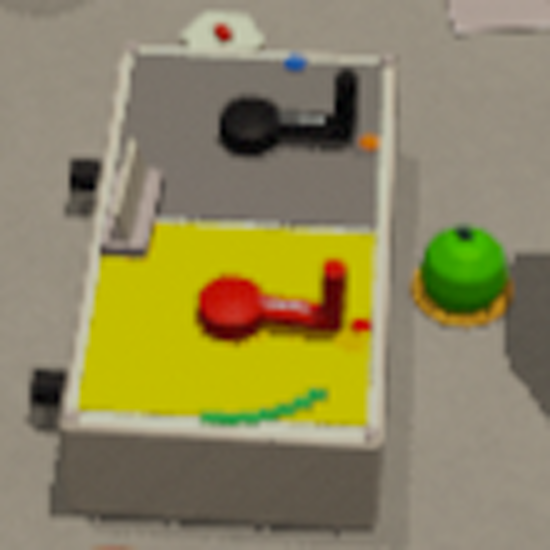

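```bash
cat > h.py <<'E'
import numpy as np
from workcell import manip
def proj(f,X):
    c=np.asarray(f["R"])@np.asarray(X).T+np.asarray(f["t"]).reshape(3,1); return np.c_[f["fx"]*c[0]/c[2]+f["cx"],f["fy"]*c[1]/c[2]+f["cy"]]
def box2w(p,P):
    c,s=np.cos(p[2]),np.sin(p[2]); P=np.atleast_2d(P); return np.c_[p[0]+c*P[:,0]-s*P[:,1],p[1]+s*P[:,0]+c*P[:,1],P[:,2]]
E
python3 - <<'E'
from h import *
from scipy.optimize import least_squares
F=[manip.grab_frame(n) for n in("scene","side")]
uv=[np.array([[490,175],[269,298],[427,66],[193,182],[254,485],[42,312],[707,213],[488,80]])/4.8+[205,165],
    np.array([[231,304],[249,122],[335,265],[347,74],[130,52],[390,60],[72,420],[376,437]])/5+[230,165]]
def pts(p):
    a=p[3]
    return box2w(p,[[0,.085,.114],[0,-.085,.114],[-.065*np.cos(a),.085+.065*np.sin(a),.152],[-.065,-.085,.152],[.1,-.18,.09],[-.1,-.18,.09],[.1,.18,.09],[-.1,.18,.09]])
r=lambda p:np.concatenate([(proj(f,pts(p))-u).ravel() for f,u in zip(F,uv)])
s=least_squares(r,[.5,0,0,.1],loss='soft_l1'); print(s.x,np.round(r(s.x).reshape(2,-1,2),1).tolist()); print(pts(s.x).round(3))
# green cake: top centre z .062
u=[np.array([160,208])/4.8+[205,165],np.array([464,232])/5+[230,165]]
g=least_squares(lambda q:(proj(F[1],[[q[0],q[1],.062]])-u[1]).ravel(),[.4,0]);print("cake",g.x)
np.save("p.npy",s.x)
E
```

```text
[0.55278442 0.01242432 0.20512269 0.08845374] [[[-0.1, -1.5], [-0.1, -1.7], [-0.7, -0.5], [-0.0, -0.1], [-0.4, 2.9], [-3.3, -0.9], [2.8, -0.0], [-0.4, -2.6]], [[-0.4, -1.5], [-0.5, -1.6], [-0.4, 0.4], [-0.8, 0.6], [-2.7, -1.9], [0.7, -1.0], [-3.3, 1.8], [1.3, 1.9]]]
[[ 0.535  0.096  0.114]
 [ 0.57  -0.071  0.114]
 [ 0.471  0.088  0.152]
 [ 0.506 -0.084  0.152]
 [ 0.687 -0.143  0.09 ]
 [ 0.492 -0.184  0.09 ]
 [ 0.614  0.209  0.09 ]
 [ 0.418  0.168  0.09 ]]
cake [ 0.41042464 -0.05107611]
```

```bash
python3 -m inch '{"translation":[[0.034,-0.033,0],[0.034,-0.033,0],[0.034,-0.033,0],[0.034,-0.033,0],[0.034,-0.033,0],[0.034,-0.033,0],[0.034,-0.033,0],[0.034,-0.033,0],[0.034,-0.033,0],[0.034,-0.033,0],[0.034,-0.033,0],[0.034,-0.033,0]],"angular":[[0,0,0],[0,0,0],[0,0,0],[0,0,0],[0,0,0],[0,0,0],[0,0,0],[0,0,0],[0,0,0],[0,0,0],[0,0,0],[0,0,0]],"grip":[0.4,0.4,0.4,0.4,0.4,0.4,0.4,0.4,0.4,0.4,0.4,0.4]}' 20
python3 -m inch '{"translation":[[0,0,0],[0,0,0],[0,0,0],[0,0,0],[0,0,0],[0,0,0],[0,0,0],[0,0,0],[0,0,0],[0,0,0],[0,0,0],[0,0,0]],"angular":[[0,0,-0.145],[0,0,-0.145],[0,0,-0.145],[0,0,-0.145],[0,0,-0.145],[0,0,-0.145],[0,0,-0.145],[0,0,-0.145],[0,0,-0.145],[0,0,-0.145],[0,0,-0.145],[0,0,-0.145]],"grip":[0.4,0.4,0.4,0.4,0.4,0.4,0.4,0.4,0.4,0.4,0.4,0.4]}'
python3 -m inch '{"translation":[[0,0,0],[0,0,0],[0,0,0],[0,0,0],[0,0,0],[0,0,0],[0,0,0],[0,0,0],[0,0,0]],"angular":[[0,0,-0.145],[0,0,-0.145],[0,0,-0.145],[0,0,-0.145],[0,0,-0.145],[0,0,-0.145],[0,0,-0.145],[0,0,-0.137],[0,0,0]],"grip":[0.4,0.4,0.4,0.4,0.4,0.4,0.4,0.4,0.4]}'
cat >> h.py <<'E'
from scipy.spatial.transform import Rotation as Ro
def rel(target,z=None):
    """shift in tool axes to the world target (x,y,z)"""
    s=manip.state(); R=Ro.from_quat(np.roll(s["orientation"],-1)).as_matrix()
    return (R.T@(np.asarray(target)-s["eef_pos"])).round(4)
def report(joint="iso"):
    p=np.load("p.npy"); s=manip.state(); R=Ro.from_quat(np.roll(s["orientation"],-1)).as_matrix()
    ax=box2w(p,[0,.085 if joint=="iso" else -.085,.09])[0]; d=s["eef_pos"]-ax; b=Ro.from_euler("z",-p[2]).as_matrix()@d
    a=np.arctan2(b[1] if joint=="iso" else -b[1],-b[0])
    print("t",s["time"],"pos",s["eef_pos"].round(4),"ang",a.round(3),"rad",np.hypot(*b[:2]).round(4),"yaw_x",np.arctan2(R[1,0],R[0,0]).round(3),"F_tool",(R.T@s["contact_force"]).round(1),"w",round(s["grip_width"],4),"q",s["q"].round(2))
E
python3 - <<'E'
from h import *
report(); p=np.load("p.npy"); print(rel([.471,.088,.145]))
E
```

```text
time: 1.4
eef_pos: [0.4365, 0.0046, 0.2438]
orientation: [0.0, 0.983, 0.182, 0.0]
contact_force: [0.5, -0.2, 0.1]
grip_width: 0.0369
gripper_force: 0.0
time: 2.6
eef_pos: [0.4359, 0.0026, 0.2435]
orientation: [-0.0, 0.492, 0.871, -0.0]
contact_force: [-0.5, 1.3, -0.1]
grip_width: 0.0374
gripper_force: 0.0
time: 3.5
eef_pos: [0.436, 0.0026, 0.2435]
orientation: [-0.0, -0.059, 0.998, 0.0]
contact_force: [-0.3, 1.2, -0.9]
grip_width: 0.0372
gripper_force: 0.0
t 3.5 pos [0.436  0.0026 0.2435] ang -0.547 rad 0.1362 yaw_x -3.023 F_tool [0.2 1.2 0.9] w 0.0372 q [-0.25  0.05  1.79 -0.    1.31 -1.94]
[-0.0449  0.0807  0.0985]
```

```bash
python3 -m inch '{"translation":[[-0.015,0.027,0],[-0.015,0.027,0],[-0.015,0.027,0],[0,0,0],[0,0,0]],"angular":[[0,0,0],[0,0,0],[0,0,0],[0,0,0],[0,0,0]],"grip":[0.4,0.4,0.4,0.4,0.4]}'
python3 - <<'E'
from h import *
import cv2
report(); f=manip.grab_frame("wrist"); cv2.imwrite("pics/w1.png",f["img"])
p=np.load("p.npy");print(proj(f,box2w(p,[[0,.085,.114],[-.065*np.cos(p[3]),.085+.065*np.sin(p[3]),.152]])).round(0))
np.savez("w1.npz",**{k:f[k] for k in("fx","fy","cx","cy","R","t")})
E
```

```text
time: 4.0
eef_pos: [0.4711, 0.0886, 0.2433]
orientation: [-0.0, -0.058, 0.998, -0.0]
contact_force: [-0.1, 0.3, 0.5]
grip_width: 0.037
gripper_force: 0.0
t 4.0 pos [0.4711 0.0886 0.2433] ang 0.096 rad 0.0648 yaw_x -3.025 F_tool [ 0.1  0.3 -0.5] w 0.037 q [-0.05  0.13  1.7  -0.    1.32 -1.73]
[[277. 272.]
 [277. 218.]]
```

View pics/w1.png

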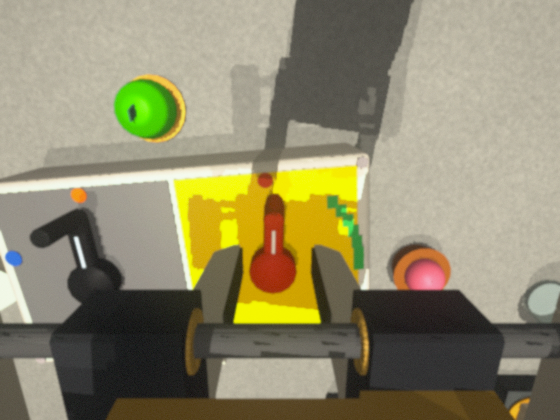

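The post top is at about (274,222) and the hub at (273,268), roughly 4 px from the prediction. The black hub is at (95,281). I'll refine the pose with these.

Run:
```python
from h import *
from scipy.optimize import least_squares
w=dict(np.load("w1.npz")); F=[manip.grab_frame(n) for n in("scene","side")]+[w]
uv=[np.array([[490,171],[269,294],[427,66],[193,182]])/4.8+[205,165],
    np.array([[231,299],[249,118],[335,265],[347,74]])/5+[230,165],
    np.array([[273,267],[95,279],[274,221],[38,239]])]
W=[1,1,.4]
def pts(p):
    a=p[3]
    return box2w(p,[[0,.085,.114],[0,-.085,.114],[-.065*np.cos(a),.085+.065*np.sin(a),.152],[-.065,-.085,.152]])
r=lambda p:np.concatenate([k*(proj(f,pts(p))-u).ravel() for f,u,k in zip(F,uv,W)])
s=least_squares(r,[.5,0,0,.1],loss='soft_l1'); print(s.x,np.round(r(s.x).reshape(3,-1,2),1).tolist()); print(pts(s.x).round(4))
np.save("p.npy",s.x); report(); print(rel(np.r_[pts(s.x)[2,:2],.143]))
```

```text
[0.55301138 0.01119182 0.20547968 0.08668258] [[[-0.4, -0.5], [-0.4, -0.6], [-1.0, -0.3], [-0.4, 0.1]], [[-0.3, -0.8], [-0.5, -1.1], [-0.3, 0.1], [-0.7, 0.3]], [[0.9, 2.1], [-1.7, 3.1], [0.3, -1.2], [1.7, -0.8]]]
[[ 0.5357  0.0944  0.114 ]
 [ 0.5704 -0.072   0.114 ]
 [ 0.4711  0.0867  0.152 ]
 [ 0.5067 -0.0853  0.152 ]]
t 4.15 pos [0.471  0.0875 0.2436] ang 0.1 rad 0.065 yaw_x -3.026 F_tool [0.4 0.3 0.5] w 0.0375 q [-0.05  0.13  1.7  -0.    1.32 -1.74]
[-1.000e-04 -8.000e-04  1.006e-01]
```

```bash
python3 -m inch '{"translation":[[0,-0.001,0.02],[0,0,0.02],[0,0,0.02],[0,0,0.02],[0,0,0.02],[0,0,0],[0,0,0]],"angular":[[0,0,0],[0,0,0],[0,0,0],[0,0,0],[0,0,0],[0,0,0],[0,0,0]],"grip":[0.4,0.4,0.4,0.4,0.4,0.4,0.3]}'
python3 - <<'E'
from h import *
report()
E
python3 -m inch '{"translation":[[0,0,0],[0,0,0],[0,0,0],[0,0,0]],"angular":[[0,0,0],[0,0,0],[0,0,0],[0,0,0]],"grip":[0.2,0.2,0.2,0.2]}'
python3 - <<'E'
from h import *
report()
E
```

```text
time: 4.85
eef_pos: [0.4714, 0.0866, 0.144]
orientation: [-0.0, -0.058, 0.998, -0.0]
contact_force: [0.8, -0.1, -0.3]
grip_width: 0.0331
gripper_force: 0.0
t 4.85 pos [0.4714 0.0866 0.144 ] ang 0.085 rad 0.0647 yaw_x -3.026 F_tool [-0.8 -0.2  0.3] w 0.0331 q [-0.05  0.23  1.84 -0.    1.07 -1.74]
time: 5.25
eef_pos: [0.4717, 0.0873, 0.1441]
orientation: [0.0, -0.059, 0.998, -0.0]
contact_force: [-0.9, -0.5, 0.1]
grip_width: 0.0184
gripper_force: 0.0
t 5.25 pos [0.4717 0.0873 0.1441] ang 0.095 rad 0.0644 yaw_x -3.024 F_tool [ 0.9 -0.3 -0.1] w 0.0184 q [-0.05  0.23  1.84  0.    1.07 -1.74]
```

```bash
python3 -m inch '{"translation":[[-0.0002,0.0033,0],[-0.0002,0.0033,0],[-0.0002,0.0033,0],[-0.0002,0.0033,0],[-0.0002,0.0033,0],[-0.0002,0.0033,0],[-0.0002,0.0033,0],[-0.0002,0.0033,0],[-0.0002,0.0033,0],[-0.0002,0.0033,0]],"angular":[[0,0,0.05],[0,0,0.05],[0,0,0.05],[0,0,0.05],[0,0,0.05],[0,0,0.05],[0,0,0.05],[0,0,0.05],[0,0,0.05],[0,0,0.05]],"grip":[0.2,0.2,0.2,0.2,0.2,0.2,0.2,0.2,0.2,0.2]}'
python3 - <<'E'
from h import *
report()
E
```

```text
time: 6.25
eef_pos: [0.477, 0.1187, 0.144]
orientation: [0.0, 0.191, 0.982, -0.001]
contact_force: [-0.4, -3.8, 1.6]
grip_width: 0.0186
gripper_force: 2.1
t 6.25 pos [0.477  0.1187 0.144 ] ang 0.599 rad 0.0635 yaw_x 2.757 F_tool [-1.1 -3.7 -1.6] w 0.0186 q [ 0.02  0.25  1.81 -0.    1.08 -1.17]
```

```bash
cat > chk.py <<'E'
import sys
from h import *
report(sys.argv[2] if len(sys.argv)>2 else "iso"); s=manip.state()
R=Ro.from_quat(np.roll(s["orientation"],-1)).as_matrix()
sys.exit(abs((R.T@s["contact_force"])[1])>float(sys.argv[1]))
E
python3 -m inch '{"translation":[[0.0008,0.001,0],[-0.0001,0.001,0]],"angular":[[0,0,0.015],[0,0,0.015]],"grip":[0.2,0.2]}' >/dev/null; python3 chk.py 7.5 &&
python3 -m inch '{"translation":[[0,0.001,0],[0,0.001,0]],"angular":[[0,0,0.015],[0,0,0.015]],"grip":[0.2,0.2]}' >/dev/null; python3 chk.py 7.5 &&
python3 -m inch '{"translation":[[0,0.001,0],[0,0.001,0]],"angular":[[0,0,0.015],[0,0,0.015]],"grip":[0.2,0.2]}' >/dev/null; python3 chk.py 7.5 &&
python3 -m inch '{"translation":[[0,0.001,0],[0,0.001,0]],"angular":[[0,0,0.015],[0,0,0.015]],"grip":[0.2,0.2]}' >/dev/null; python3 chk.py 7.5 &&
python3 -m inch '{"translation":[[0,0.001,0],[0,0.001,0]],"angular":[[0,0,0.015],[0,0,0.015]],"grip":[0.2,0.2]}' >/dev/null; python3 chk.py 7.5
```

```text
t 6.45 pos [0.4775 0.1211 0.144 ] ang 0.636 rad 0.064 yaw_x 2.729 F_tool [-2.2 -4.  -1.8] w 0.0191 q [ 0.02  0.25  1.81 -0.    1.08 -1.14]
t 6.45 pos [0.4775 0.1211 0.144 ] ang 0.636 rad 0.064 yaw_x 2.729 F_tool [-2.2 -4.  -1.8] w 0.0191 q [ 0.02  0.25  1.81 -0.    1.08 -1.14]
t 6.45 pos [0.4775 0.1211 0.144 ] ang 0.636 rad 0.064 yaw_x 2.729 F_tool [-2.2 -4.  -1.8] w 0.0191 q [ 0.02  0.25  1.81 -0.    1.08 -1.14]
t 6.45 pos [0.4775 0.1211 0.144 ] ang 0.636 rad 0.064 yaw_x 2.729 F_tool [-2.2 -4.  -1.8] w 0.0191 q [ 0.02  0.25  1.81 -0.    1.08 -1.14]
t 6.45 pos [0.4775 0.1211 0.144 ] ang 0.636 rad 0.064 yaw_x 2.729 F_tool [-2.2 -4.  -1.8] w 0.0191 q [ 0.02  0.25  1.81 -0.    1.08 -1.14]False
False
False
False
False
```

```bash
sed -i 's/sys.exit(\(.*\))$/sys.exit(int(\1))/' chk.py; tail -1 chk.py
set -e; 
python3 -m inch '{"translation":[[0,0.001,0],[-0.0002,0.001,0]],"angular":[[0,0,0.015],[0,0,0.015]],"grip":[0.2,0.2]}' >/dev/null; python3 chk.py 7.5
python3 -m inch '{"translation":[[0,0.001,0],[0,0.001,0]],"angular":[[0,0,0.015],[0,0,0.015]],"grip":[0.2,0.2]}' >/dev/null; python3 chk.py 7.5
python3 -m inch '{"translation":[[0,0.001,0],[0,0.001,0]],"angular":[[0,0,0.015],[0,0,0.015]],"grip":[0.2,0.2]}' >/dev/null; python3 chk.py 7.5
python3 -m inch '{"translation":[[0,0.001,0],[0,0.001,0]],"angular":[[0,0,0.015],[0,0,0.015]],"grip":[0.2,0.2]}' >/dev/null; python3 chk.py 7.5
python3 -m inch '{"translation":[[0,0.001,0],[0,0.001,0]],"angular":[[0,0,0.015],[0,0,0.015]],"grip":[0.2,0.2]}' >/dev/null; python3 chk.py 7.5
python3 -m inch '{"translation":[[0,0.001,0],[0,0.001,0]],"angular":[[0,0,0.015],[0,0,0.015]],"grip":[0.2,0.2]}' >/dev/null; python3 chk.py 7.5
```

```text
sys.exit(int(abs((R.T@s["contact_force"])[1])>float(sys.argv[1])))
t 6.65 pos [0.4781 0.1232 0.1438] ang 0.67 rad 0.0644 yaw_x 2.698 F_tool [-1.2 -4.5 -2. ] w 0.0187 q [ 0.03  0.25  1.81 -0.    1.08 -1.1 ]
t 6.85 pos [0.4789 0.1252 0.1437] ang 0.702 rad 0.0646 yaw_x 2.668 F_tool [-2.3 -3.8 -2. ] w 0.0187 q [ 0.03  0.26  1.81 -0.    1.08 -1.07]
t 7.05 pos [0.4798 0.127  0.1436] ang 0.734 rad 0.0647 yaw_x 2.638 F_tool [-2.8 -3.5 -1.9] w 0.0186 q [ 0.03  0.26  1.8  -0.    1.08 -1.03]
t 7.25 pos [0.4808 0.1288 0.1436] ang 0.765 rad 0.0647 yaw_x 2.608 F_tool [-2.8 -3.9 -0.9] w 0.0186 q [ 0.04  0.26  1.8  -0.    1.08 -1.  ]
t 7.45 pos [0.4818 0.1305 0.1436] ang 0.796 rad 0.0648 yaw_x 2.578 F_tool [-2.9 -4.1 -0.9] w 0.0188 q [ 0.04  0.26  1.8  -0.    1.08 -0.97]
t 7.65 pos [0.4829 0.1322 0.1436] ang 0.826 rad 0.0649 yaw_x 2.548 F_tool [-2.3 -3.9 -1.3] w 0.0184 q [ 0.04  0.26  1.79 -0.    1.09 -0.93]
```

```bash
set -e; 
python3 -m inch '{"translation":[[0,0.001,0],[-0.0001,0.001,0]],"angular":[[0,0,0.015],[0,0,0.015]],"grip":[0.2,0.2]}' >/dev/null; python3 chk.py 7.5
python3 -m inch '{"translation":[[0,0.001,0],[-0.0001,0.001,0]],"angular":[[0,0,0.015],[0,0,0.015]],"grip":[0.2,0.2]}' >/dev/null; python3 chk.py 7.5
python3 -m inch '{"translation":[[0,0.001,0],[-0.0001,0.001,0]],"angular":[[0,0,0.015],[0,0,0.015]],"grip":[0.2,0.2]}' >/dev/null; python3 chk.py 7.5
python3 -m inch '{"translation":[[0,0.001,0],[-0.0001,0.001,0]],"angular":[[0,0,0.015],[0,0,0.015]],"grip":[0.2,0.2]}' >/dev/null; python3 chk.py 7.5
python3 -m inch '{"translation":[[0,0.001,0],[-0.0001,0.001,0]],"angular":[[0,0,0.015],[0,0,0.015]],"grip":[0.2,0.2]}' >/dev/null; python3 chk.py 7.5
python3 -m inch '{"translation":[[0,0.001,0],[-0.0001,0.001,0]],"angular":[[0,0,0.015],[0,0,0.015]],"grip":[0.2,0.2]}' >/dev/null; python3 chk.py 7.5
python3 -m inch '{"translation":[[0,0.001,0],[-0.0001,0.001,0]],"angular":[[0,0,0.015],[0,0,0.015]],"grip":[0.2,0.2]}' >/dev/null; python3 chk.py 7.5
python3 -m inch '{"translation":[[0,0.001,0],[-0.0001,0.001,0]],"angular":[[0,0,0.015],[0,0,0.015]],"grip":[0.2,0.2]}' >/dev/null; python3 chk.py 7.5
python3 -m inch '{"translation":[[0,0.001,0],[-0.0001,0.001,0]],"angular":[[0,0,0.015],[0,0,0.015]],"grip":[0.2,0.2]}' >/dev/null; python3 chk.py 7.5
python3 -m inch '{"translation":[[0,0.001,0],[-0.0001,0.001,0]],"angular":[[0,0,0.015],[0,0,0.015]],"grip":[0.2,0.2]}' >/dev/null; python3 chk.py 7.5
```

```text
t 7.85 pos [0.484  0.1338 0.1435] ang 0.857 rad 0.065 yaw_x 2.518 F_tool [-2.5 -3.2 -1. ] w 0.0189 q [ 0.05  0.27  1.79  0.    1.09 -0.9 ]
t 8.05 pos [0.4852 0.1353 0.1435] ang 0.887 rad 0.0649 yaw_x 2.487 F_tool [-2.2 -3.5 -0.2] w 0.0189 q [ 0.05  0.27  1.78  0.    1.09 -0.87]
t 8.25 pos [0.4865 0.1369 0.1436] ang 0.918 rad 0.0649 yaw_x 2.458 F_tool [-1.5 -4.  -1. ] w 0.0189 q [ 0.05  0.27  1.78  0.    1.09 -0.83]
t 8.45 pos [0.4879 0.1384 0.1436] ang 0.95 rad 0.0649 yaw_x 2.428 F_tool [-2.2 -4.6  0. ] w 0.0187 q [ 0.06  0.28  1.78  0.    1.09 -0.8 ]
t 8.65 pos [0.4893 0.1398 0.1436] ang 0.98 rad 0.0649 yaw_x 2.398 F_tool [-1.5 -3.6 -0.3] w 0.0183 q [ 0.06  0.28  1.77  0.    1.09 -0.77]
t 8.85 pos [0.4907 0.1412 0.1436] ang 1.011 rad 0.0649 yaw_x 2.368 F_tool [-1.6 -4.   0.2] w 0.0187 q [ 0.06  0.28  1.77  0.    1.09 -0.74]
t 9.05 pos [0.4922 0.1426 0.1436] ang 1.042 rad 0.0649 yaw_x 2.338 F_tool [-1.1 -4.8 -1.1] w 0.0187 q [ 0.06  0.28  1.76  0.    1.09 -0.7 ]
t 9.25 pos [0.4937 0.1439 0.1436] ang 1.073 rad 0.0649 yaw_x 2.308 F_tool [-0.9 -4.4 -0.9] w 0.0187 q [ 0.07  0.29  1.76  0.    1.1  -0.67]
t 9.45 pos [0.4953 0.1451 0.1436] ang 1.104 rad 0.0649 yaw_x 2.278 F_tool [-0.4 -3.6 -0.7] w 0.0187 q [ 0.07  0.29  1.76  0.    1.1  -0.64]
t 9.65 pos [0.4969 0.1464 0.1436] ang 1.135 rad 0.0648 yaw_x 2.248 F_tool [-0.4 -3.9 -0.3] w 0.0186 q [ 0.07  0.29  1.75  0.    1.1  -0.61]
```

```bash
set -e; 
python3 -m inch '{"translation":[[0,0.001,0],[-0.0001,0.001,0]],"angular":[[0,0,0.015],[0,0,0.015]],"grip":[0.2,0.2]}' >/dev/null; python3 chk.py 7
python3 -m inch '{"translation":[[0,0.001,0],[-0.0001,0.001,0]],"angular":[[0,0,0.015],[0,0,0.015]],"grip":[0.2,0.2]}' >/dev/null; python3 chk.py 7
python3 -m inch '{"translation":[[0,0.001,0],[-0.0001,0.001,0]],"angular":[[0,0,0.015],[0,0,0.015]],"grip":[0.2,0.2]}' >/dev/null; python3 chk.py 7
python3 -m inch '{"translation":[[0,0.001,0],[-0.0001,0.001,0]],"angular":[[0,0,0.015],[0,0,0.015]],"grip":[0.2,0.2]}' >/dev/null; python3 chk.py 7
python3 -m inch '{"translation":[[0,0.001,0],[-0.0001,0.001,0]],"angular":[[0,0,0.015],[0,0,0.015]],"grip":[0.2,0.2]}' >/dev/null; python3 chk.py 7
python3 -m inch '{"translation":[[0,0.001,0],[-0.0001,0.001,0]],"angular":[[0,0,0.015],[0,0,0.015]],"grip":[0.2,0.2]}' >/dev/null; python3 chk.py 7
python3 -m inch '{"translation":[[0,0.001,0],[-0.0001,0.001,0]],"angular":[[0,0,0.015],[0,0,0.015]],"grip":[0.2,0.2]}' >/dev/null; python3 chk.py 7
python3 -m inch '{"translation":[[0,0.001,0],[-0.0001,0.001,0]],"angular":[[0,0,0.015],[0,0,0.015]],"grip":[0.2,0.2]}' >/dev/null; python3 chk.py 7
python3 -m inch '{"translation":[[0,0.001,0],[-0.0001,0.001,0]],"angular":[[0,0,0.015],[0,0,0.015]],"grip":[0.2,0.2]}' >/dev/null; python3 chk.py 7
python3 -m inch '{"translation":[[0,0.001,0],[-0.0001,0.001,0]],"angular":[[0,0,0.015],[0,0,0.015]],"grip":[0.2,0.2]}' >/dev/null; python3 chk.py 7
```

```text
t 9.85 pos [0.4985 0.1475 0.1436] ang 1.166 rad 0.0649 yaw_x 2.218 F_tool [-0.7 -3.9 -0.8] w 0.0188 q [ 0.07  0.3   1.75  0.    1.1  -0.57]
t 10.05 pos [0.5002 0.1487 0.1436] ang 1.197 rad 0.0649 yaw_x 2.188 F_tool [-0.2 -3.9  0.3] w 0.0184 q [ 0.07  0.3   1.74  0.    1.1  -0.54]
t 10.25 pos [0.5018 0.1497 0.1436] ang 1.228 rad 0.0648 yaw_x 2.158 F_tool [ 1.5 -4.1 -0.5] w 0.0187 q [ 0.08  0.3   1.74  0.    1.1  -0.51]
t 10.45 pos [0.5036 0.1508 0.1436] ang 1.259 rad 0.0649 yaw_x 2.128 F_tool [ 0.6 -4.1 -0.1] w 0.0187 q [ 0.08  0.31  1.73  0.    1.1  -0.48]
t 10.65 pos [0.5054 0.1517 0.1436] ang 1.29 rad 0.0649 yaw_x 2.098 F_tool [ 1.6 -3.2 -1.2] w 0.0186 q [ 0.08  0.31  1.73  0.    1.1  -0.45]
t 10.85 pos [0.5071 0.1527 0.1436] ang 1.321 rad 0.0649 yaw_x 2.068 F_tool [ 1.9 -4.3 -0.2] w 0.019 q [ 0.08  0.31  1.72  0.    1.11 -0.42]
t 11.05 pos [0.5089 0.1536 0.1436] ang 1.352 rad 0.0649 yaw_x 2.038 F_tool [ 1.6 -3.8 -1. ] w 0.0187 q [ 0.08  0.32  1.72  0.    1.11 -0.38]
t 11.25 pos [0.5108 0.1544 0.1436] ang 1.383 rad 0.0649 yaw_x 2.008 F_tool [ 2.7 -4.8 -0.4] w 0.0185 q [ 0.08  0.32  1.71  0.    1.11 -0.35]
t 11.45 pos [0.5127 0.1551 0.1436] ang 1.414 rad 0.0649 yaw_x 1.978 F_tool [ 2.2 -5.1 -1.3] w 0.0189 q [ 0.09  0.32  1.71  0.    1.11 -0.32]
t 11.65 pos [0.5145 0.1558 0.1436] ang 1.444 rad 0.065 yaw_x 1.948 F_tool [ 2.8 -4.2 -2.2] w 0.0182 q [ 0.09  0.33  1.7   0.    1.11 -0.29]
```

```bash
set -e; 
python3 -m inch '{"translation":[[-0.0004,0.001,0],[-0.0003,0.001,0]],"angular":[[0,0,0.015],[0,0,0.015]],"grip":[0.2,0.2]}' >/dev/null; python3 chk.py 7.5
python3 -m inch '{"translation":[[-0.0002,0.001,0],[-0.0001,0.001,0]],"angular":[[0,0,0.015],[0,0,0.015]],"grip":[0.2,0.2]}' >/dev/null; python3 chk.py 7.5
python3 -m inch '{"translation":[[0,0.001,0],[-0.0001,0.001,0]],"angular":[[0,0,0.015],[0,0,0.015]],"grip":[0.2,0.2]}' >/dev/null; python3 chk.py 7.5
python3 -m inch '{"translation":[[0,0.001,0],[-0.0001,0.001,0]],"angular":[[0,0,0.015],[0,0,0.015]],"grip":[0.2,0.2]}' >/dev/null; python3 chk.py 7.5
python3 -m inch '{"translation":[[0,0.001,0],[-0.0001,0.001,0]],"angular":[[0,0,0.015],[0,0,0.015]],"grip":[0.2,0.2]}' >/dev/null; python3 chk.py 7.5
```

```text
t 11.85 pos [0.5163 0.1561 0.1436] ang 1.472 rad 0.0647 yaw_x 1.917 F_tool [ 3.5 -4.8 -0.9] w 0.0186 q [ 0.09  0.33  1.7   0.    1.11 -0.26]
t 12.05 pos [0.5181 0.1566 0.1435] ang 1.501 rad 0.0646 yaw_x 1.888 F_tool [ 4.3 -4.9 -1.5] w 0.0183 q [ 0.09  0.33  1.69  0.    1.12 -0.23]
t 12.25 pos [0.52   0.1571 0.1435] ang 1.532 rad 0.0646 yaw_x 1.858 F_tool [ 3.9 -6.  -2.3] w 0.0186 q [ 0.09  0.34  1.69  0.    1.12 -0.2 ]
t 12.45 pos [0.5219 0.1576 0.1435] ang 1.562 rad 0.0647 yaw_x 1.828 F_tool [ 3.6 -6.5 -2.3] w 0.0189 q [ 0.09  0.34  1.68  0.    1.12 -0.17]
t 12.65 pos [0.5233 0.1578 0.1435] ang 1.583 rad 0.0646 yaw_x 1.798 F_tool [ 3.  -9.8 -4.8] w 0.019 q [ 0.09  0.34  1.68  0.    1.12 -0.14]
```

```bash
python3 -m inch '{"translation":[[0,0,0],[0,0,0]],"angular":[[0,0,0],[0,0,0]],"grip":[0.2,0.2]}' >/dev/null; python3 chk.py 7.5;python3 -m inch '{"translation":[[0,0,0]],"angular":[[0,0,0]],"grip":[0.2]}' >/dev/null; python3 chk.py 7.5
```

```text
t 12.85 pos [0.5233 0.1578 0.1435] ang 1.583 rad 0.0646 yaw_x 1.798 F_tool [ 3.1 -8.3 -3. ] w 0.0189 q [ 0.09  0.34  1.68  0.    1.12 -0.14]
t 12.95 pos [0.5233 0.1578 0.1436] ang 1.583 rad 0.0646 yaw_x 1.798 F_tool [ 2.4 -7.6 -3.2] w 0.0187 q [ 0.09  0.34  1.68  0.    1.12 -0.14]
```

```bash
set -e
python3 -m inch '{"translation":[[0,0.0006,0],[0,0,0]],"angular":[[0,0,0.007],[0,0,0]],"grip":[0.2,0.2]}' >/dev/null; python3 chk.py 9.3
python3 -m inch '{"translation":[[0,0.0006,0],[0,0,0]],"angular":[[0,0,0.007],[0,0,0]],"grip":[0.2,0.2]}' >/dev/null; python3 chk.py 9.3
python3 -m inch '{"translation":[[0,0.0006,0],[0,0,0]],"angular":[[0,0,0.007],[0,0,0]],"grip":[0.2,0.2]}' >/dev/null; python3 chk.py 9.3
```

```text
t 13.15 pos [0.5235 0.1578 0.1435] ang 1.586 rad 0.0646 yaw_x 1.791 F_tool [ 3.5 -9.5 -4.9] w 0.0189 q [ 0.09  0.34  1.68  0.    1.12 -0.13]
```

```bash
set -e
python3 -m inch '{"translation":[[0,0.0006,0],[0,0,0],[0,0,0]],"angular":[[0,0,0.007],[0,0,0],[0,0,0]],"grip":[0.2,0.2,0.2]}' >/dev/null; python3 chk.py 10.3
```

```text
t 13.45 pos [0.5238 0.1579 0.1435] ang 1.591 rad 0.0646 yaw_x 1.784 F_tool [  2.8 -10.4  -5.5] w 0.0188 q [ 0.09  0.34  1.68  0.    1.12 -0.13]
```

```bash
python3 -m inch '{"translation":[[0,0,0],[0,0,0],[0,0,0],[0,0,0],[0,0,-0.02],[0,0,-0.025],[0,0,-0.025],[0,0,-0.02],[0,0,0]],"angular":[[0,0,0],[0,0,0],[0,0,0],[0,0,0],[0,0,0],[0,0,0],[0,0,0],[0,0,0],[0,0,0]],"grip":[0.4,0.4,0.4,0.4,0.4,0.4,0.4,0.4,0.4]}'
python3 -m inch '{"translation":[[0,0,0],[0,0,0],[0,0,0],[0,0,0],[0,0,0],[0,0,0],[0,0,0],[0,0,0],[0,0,0],[0,0,0],[0,0,0],[0,0,0]],"angular":[[0,0,0.144],[0,0,0.144],[0,0,0.144],[0,0,0.144],[0,0,0.144],[0,0,0.144],[0,0,0.144],[0,0,0.144],[0,0,0.144],[0,0,0.144],[0,0,0.14],[0,0,0]],"grip":[0.4,0.4,0.4,0.4,0.4,0.4,0.4,0.4,0.4,0.4,0.4,0.4]}'
python3 - <<'E'
from h import *
report("sel"); print(rel([.5067,-.0853,.143]))
E
```

```text
time: 14.35
eef_pos: [0.528, 0.1577, 0.2368]
orientation: [0.003, 0.628, 0.779, 0.002]
contact_force: [0.5, -1.1, -0.1]
grip_width: 0.0373
gripper_force: 0.0
time: 15.55
eef_pos: [0.5255, 0.1575, 0.2323]
orientation: [0.0, 0.995, 0.102, -0.001]
contact_force: [-0.5, -0.3, 0.3]
grip_width: 0.0374
gripper_force: 0.0
t 15.55 pos [0.5255 0.1575 0.2323] ang -1.583 rad 0.2339 yaw_x 0.203 F_tool [-0.6  0.2 -0.3] w 0.0374 q [ 0.09  0.26  1.55 -0.    1.32  1.46]
[-0.0674  0.234   0.0894]
```

```bash
python3 -m inch '{"translation":[[-0.01,0.039,0],[-0.011,0.039,0],[-0.011,0.039,0],[-0.012,0.039,0],[-0.012,0.039,0],[-0.012,0.039,0],[0,0,0],[0,0,0]],"angular":[[0,0,0],[0,0,0],[0,0,0],[0,0,0],[0,0,0],[0,0,0],[0,0,0],[0,0,0]],"grip":[0.4,0.4,0.4,0.4,0.4,0.4,0.4,0.4]}'
python3 - <<'E'
from h import *
import cv2
report("sel"); print(rel([.5067,-.0853,.143])); f=manip.grab_frame("wrist"); cv2.imwrite("pics/w2.png",f["img"]); print(proj(f,[[.5067,-.0853,.152],[.5704,-.072,.114]]))
E
```

```text
time: 16.35
eef_pos: [0.5065, -0.086, 0.2329]
orientation: [-0.0, 0.995, 0.102, -0.0]
contact_force: [0.1, 0.1, 0.2]
grip_width: 0.037
gripper_force: 0.0
t 16.35 pos [ 0.5065 -0.086   0.2329] ang 0.01 rad 0.0654 yaw_x 0.205 F_tool [ 0.1 -0.1 -0.2] w 0.037 q [-0.39  0.2   1.64  0.    1.3   0.98]
[ 0.0004 -0.0005  0.0899]
[[275.10525691 224.66283924]
 [275.15858454 127.06382336]]
```

View pics/w2.png

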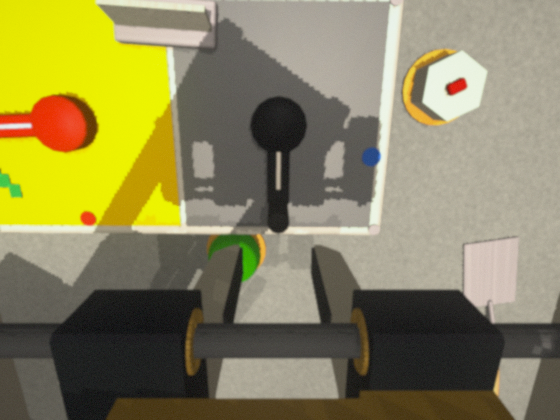

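The black post is at about (278,217), within a few pixels of the prediction and between the fingers. The red arm points along +y. I'll go down.

```bash
python3 -m inch '{"translation":[[0,0.001,0.018],[0,0,0.018],[0,0,0.018],[0,0,0.018],[0,0,0.018],[0,0,0],[0,0,0]],"angular":[[0,0,0],[0,0,0],[0,0,0],[0,0,0],[0,0,0],[0,0,0],[0,0,0]],"grip":[0.4,0.4,0.4,0.4,0.4,0.4,0.4]}' >/dev/null; python3 chk.py 5 sel &&
python3 -m inch '{"translation":[[0,0,0],[0,0,0],[0,0,0],[0,0,0],[0,0,0]],"angular":[[0,0,0],[0,0,0],[0,0,0],[0,0,0],[0,0,0]],"grip":[0.3,0.2,0.2,0.2,0.2]}' >/dev/null; python3 chk.py 5 sel &&
python3 -m inch '{"translation":[[0,0.002,0],[0,0.002,0],[0,0.002,0],[0,0.002,0],[0,0,0]],"angular":[[0,0,-0.03],[0,0,-0.03],[0,0,-0.03],[0,0,-0.03],[0,0,0]],"grip":[0.2,0.2,0.2,0.2,0.2]}' >/dev/null; python3 chk.py 7 sel
```

```text
t 17.1 pos [ 0.5071 -0.085   0.1437] ang -0.003 rad 0.0646 yaw_x 0.207 F_tool [ 0.2  0.7 -0.4] w 0.0373 q [-0.38  0.29  1.76  0.    1.1   0.98]
t 17.6 pos [ 0.5071 -0.0864  0.1439] ang 0.018 rad 0.0649 yaw_x 0.205 F_tool [-0.6 -0.2  0.5] w 0.0187 q [-0.39  0.29  1.76  0.    1.09  0.98]
t 18.1 pos [ 0.5088 -0.0936  0.1437] ang 0.132 rad 0.0652 yaw_x 0.325 F_tool [ 0.4 -3.  -2.4] w 0.0186 q [-0.4   0.29  1.75  0.    1.1   0.85]
```

```bash
set -e
python3 -m inch '{"translation":[[0,0.002,0],[0.0002,0.002,0],[0.0001,0.002,0]],"angular":[[0,0,-0.03],[0,0,-0.03],[0,0,-0.03]],"grip":[0.2,0.2,0.2]}' >/dev/null; python3 chk.py 6.5 sel
python3 -m inch '{"translation":[[0,0.0033,0],[0.0001,0.0033,0],[0.0001,0.0033,0],[0.0001,0.0033,0]],"angular":[[0,0,-0.05],[0,0,-0.05],[0,0,-0.05],[0,0,-0.05]],"grip":[0.2,0.2,0.2,0.2]}' >/dev/null; python3 chk.py 6.5 sel
python3 -m inch '{"translation":[[0.0001,0.0033,0],[0.0001,0.0033,0],[0.0001,0.0033,0],[0.0001,0.0033,0]],"angular":[[0,0,-0.05],[0,0,-0.05],[0,0,-0.05],[0,0,-0.05]],"grip":[0.2,0.2,0.2,0.2]}' >/dev/null; python3 chk.py 6.5 sel
python3 -m inch '{"translation":[[0.0001,0.0033,0],[0.0001,0.0033,0],[0.0001,0.0033,0],[0.0001,0.0033,0]],"angular":[[0,0,-0.05],[0,0,-0.05],[0,0,-0.05],[0,0,-0.05]],"grip":[0.2,0.2,0.2,0.2]}' >/dev/null; python3 chk.py 6.5 sel
python3 -m inch '{"translation":[[0.0001,0.0033,0],[0.0001,0.0033,0],[0.0001,0.0033,0],[0.0001,0.0033,0]],"angular":[[0,0,-0.05],[0,0,-0.05],[0,0,-0.05],[0,0,-0.05]],"grip":[0.2,0.2,0.2,0.2]}' >/dev/null; python3 chk.py 6.5 sel
```

```text
t 18.4 pos [ 0.5108 -0.0989  0.1437] ang 0.219 rad 0.0653 yaw_x 0.415 F_tool [-1.2 -2.7 -2.1] w 0.0186 q [-0.41  0.3   1.74  0.    1.1   0.75]
t 18.8 pos [ 0.517  -0.1105  0.1436] ang 0.42 rad 0.0658 yaw_x 0.616 F_tool [-0.7 -4.4 -3.6] w 0.0186 q [-0.42  0.31  1.72  0.    1.11  0.53]
t 19.2 pos [ 0.5254 -0.1206  0.1435] ang 0.619 rad 0.0662 yaw_x 0.816 F_tool [-0.5 -3.6 -3.3] w 0.0185 q [-0.43  0.33  1.7  -0.    1.12  0.32]
t 19.6 pos [ 0.5358 -0.1288  0.1435] ang 0.818 rad 0.0665 yaw_x 1.016 F_tool [ 0.1 -3.6 -2.3] w 0.0187 q [-0.44  0.35  1.67 -0.    1.13  0.12]
t 20.0 pos [ 0.5476 -0.1349  0.1435] ang 1.019 rad 0.0668 yaw_x 1.216 F_tool [-1.1 -4.4 -2.4] w 0.0185 q [-0.44  0.37  1.64 -0.    1.14 -0.08]
```

Free and turning. I'll slow down near the stop.

```bash
set -e
python3 -m inch '{"translation":[[0.0005,0.0033,0],[0.0005,0.0033,0],[0.0005,0.0033,0]],"angular":[[0,0,-0.05],[0,0,-0.05],[0,0,-0.05]],"grip":[0.2,0.2,0.2]}' >/dev/null; python3 chk.py 7.5 sel
python3 -m inch '{"translation":[[0.0001,0.0015,0],[0.0001,0.0015,0]],"angular":[[0,0,-0.02],[0,0,-0.02]],"grip":[0.2,0.2]}' >/dev/null; python3 chk.py 7.5 sel
python3 -m inch '{"translation":[[0,0.001,0],[0,0.001,0]],"angular":[[0,0,-0.015],[0,0,-0.015]],"grip":[0.2,0.2]}' >/dev/null; python3 chk.py 8 sel
python3 -m inch '{"translation":[[0,0.001,0],[0,0.001,0]],"angular":[[0,0,-0.015],[0,0,-0.015]],"grip":[0.2,0.2]}' >/dev/null; python3 chk.py 8 sel
python3 -m inch '{"translation":[[0,0.001,0],[0,0.001,0]],"angular":[[0,0,-0.015],[0,0,-0.015]],"grip":[0.2,0.2]}' >/dev/null; python3 chk.py 8 sel
```

```text
t 20.3 pos [ 0.5573 -0.1368  0.1433] ang 1.167 rad 0.0661 yaw_x 1.366 F_tool [-3.  -4.3 -0.6] w 0.0192 q [-0.43  0.39  1.61 -0.    1.15 -0.23]
t 20.5 pos [ 0.5609 -0.1371  0.1433] ang 1.221 rad 0.0657 yaw_x 1.405 F_tool [-2.9 -3.9 -0.4] w 0.0187 q [-0.43  0.39  1.6  -0.    1.15 -0.27]
t 20.7 pos [ 0.5633 -0.1371  0.1434] ang 1.258 rad 0.0654 yaw_x 1.435 F_tool [-2.6 -3.5  0.8] w 0.0187 q [-0.43  0.4   1.6  -0.    1.15 -0.3 ]
t 20.9 pos [ 0.5647 -0.1371  0.1433] ang 1.279 rad 0.0653 yaw_x 1.466 F_tool [-2.2 -8.9 -1.6] w 0.0185 q [-0.43  0.4   1.59 -0.    1.15 -0.32]
```

```bash
python3 -m inch '{"translation":[[0,0.001,0],[0,0.001,0],[0,0,0]],"angular":[[0,0,0],[0,0,0],[0,0,0]],"grip":[0.2,0.2,0.2]}' >/dev/null; python3 chk.py 8 sel
python3 -m inch '{"translation":[[0,0,0],[0,0,0],[0,0,0],[0,0,0],[0,0,-0.02],[0,0,-0.025],[0,0,-0.025],[0,0,-0.03],[0,0,0],[0,0,0]],"angular":[[0,0,0],[0,0,0],[0,0,0],[0,0,0],[0,0,0],[0,0,0],[0,0,0],[0,0,0],[0,0,0],[0,0,0]],"grip":[0.4,0.4,0.4,0.4,0.4,0.4,0.4,0.4,0.4,0.4]}'
python3 - <<'E'
from h import *
import cv2
ims=[]
p=np.load("p.npy")
for n,c in(("scene",(165,290,205,365)),("side",(165,275,230,340))):
    f=manip.grab_frame(n); cv2.imwrite(f"pics/{n}1.png",f["img"]); i=f["img"][c[0]:c[1],c[2]:c[3]]
    ims.append(cv2.resize(i,(400,420),interpolation=cv2.INTER_CUBIC))
    T=lambda a:[-.065*np.cos(a),.085+.065*np.sin(a),.152]
    U=lambda a:[-.065*np.cos(a),-.085-.065*np.sin(a),.152]
    q=proj(f,box2w(p,[T(1.5),T(1.6),T(1.75),U(1.15),U(1.25)]))-[c[2],c[0]]; print((q*[400/(c[3]-c[2]),420/(c[1]-c[0])]).round())
cv2.imwrite("pics/f.png",np.hstack(ims)); report("sel")
E
```

```text
t 21.2 pos [ 0.5649 -0.1371  0.1432] ang 1.282 rad 0.0653 yaw_x 1.466 F_tool [ -3.9 -12.3  -4.1] w 0.0189 q [-0.43  0.4   1.59 -0.    1.16 -0.32]
time: 22.2
eef_pos: [0.5682, -0.1374, 0.2443]
orientation: [0.001, 0.743, 0.669, 0.001]
contact_force: [0.0, -0.0, -0.4]
grip_width: 0.037
gripper_force: 0.0
[[294.  49.]
 [298.  53.]
 [303.  58.]
 [ 78. 182.]
 [ 79. 187.]]
[[167. 254.]
 [159. 253.]
 [147. 252.]
 [211.  12.]
 [205.  10.]]
t 22.3 pos [ 0.5672 -0.1371  0.2424] ang 1.317 rad 0.0651 yaw_x 1.465 F_tool [-0.5  0.2 -0.2] w 0.0373 q [-0.43  0.32  1.45  0.    1.37 -0.32]
```

View pics/f.png

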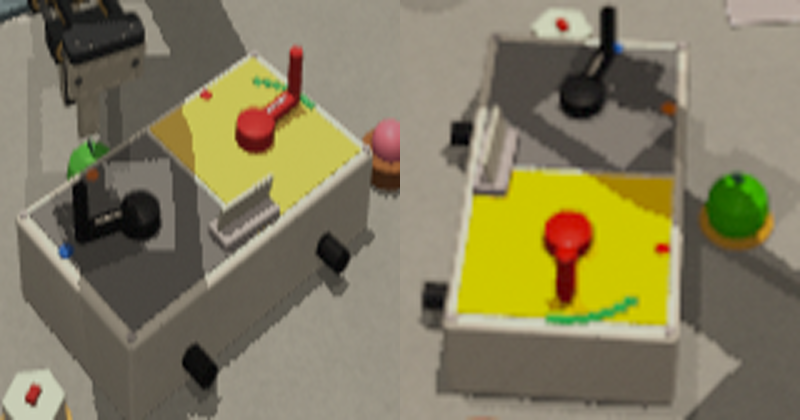

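The red post is at about (296,49), at the catch. The black post is at about (80,180) by the blue dot, and nothing else has moved. Handing in.

```bash
python3 -c "
from workcell import manip
print(manip.job_done())"
```

```text
the job is handed in; nothing more can be done
None
```

I turned the red isolator until it came up firm against its catch at about 1.57 rad (10 N), then turned the freed black selector to its stop at the blue dot. Both were let go and left there, no bystander in the final close-up had moved, and the job was handed in at about 22 s; no verdict was shown.

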